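# Put the blue razor back in the steriliser dock and select its mark

### The arm

A 6-joint arm with a two-finger parallel gripper is mounted at the origin on the work surface. World frame = base frame: x ahead of the robot, y to its left, z up, the work surface at z = 0. Lengths are in m, angles in rad, forces in N, time in s.
With the tool pointing down it reaches from about 0.375 to 0.9 m from the base axis. Payload 3.1 kg.
Tool frame: the origin (TCP) lies midway between the tips of the shut fingers; the grasp point (between the pads) lies 19 mm behind it; z points along the fingers, y is the direction in which the jaws open and shut (so a half turn about z gives the same grasp; the last joint's range is limited). The gripper opens to 87 mm and grips with 3 to 60 N. Pads are 19 mm wide; open, the fingers measure 117 mm over their backs; the gripper's body (75 mm by 190 mm) begins 51 mm behind the grasp point.
Start: joints at [-1.419, 0.527, 1.433, -0, 1.181, -0.178], TCP at [0.202, -0.591, 0.223] pointing down, gripper open.
Joint ranges: [-3.08, 3.08], [-0.75, 2.2], [0.22, 2.44], [-1.43, 4.57], [0, 2.65], [-2.85, 2.85]. Speed limits (rad/s): [2.79, 2.79, 3.14, 3.14, 3.14, 3.14].

### API

Orientations are given as a unit quaternion [x, y, z, w].
In Python, from bench import readout, cams, workorder gives the robot as it stands.
- The arm moves only by the tool arm_command, never from a script. Its argument "motion" is text: rows parted by semicolons, each of 7 numbers parted by spaces: the shift along the tool's x, y, z normalised to -1 to 1, where 1 is 0.025 m, then the turn, a rotation vector about the tool's x, y, z normalised to -1 to 1, where 1 is 8 degrees, then the gripper command: -1 is shut, 1 is fully open, values between are in proportion. A call has 1 to 10 rows; each row shifts and turns the commanded pose from where the row before left it, along the tool's axes as they then stand; what a row does not reach is not made up. A row lasts 1/8 s, in which the tool goes at most 62.5 mm and 10.7 degrees, less where a joint would pass 70% of its speed; a pose out of reach is approached as far as the arm can. A call with a number of a shift or a turn outside -1 to 1 is refused whole. A call with a gripper value outside its range is refused whole. The fingers move at their own pace and stop on an object; "grip_force" is the grip in N (left out, the last holds). Time passes only in rows, so rows that do not move let the fingers close. It gives the time, the measured TCP pose, the force and the opening at its end, in the units of the state.
- readout.state(): the state, without advancing time (a new reading comes with each control period).
- cams.capture(name): name is "scene" or "side" or "wrist"; returns a dict with "image" (480x640x3 uint8, red, green, blue), "fx", "fy", "cx", "cy" (pixels), "cam_to_world" (4x4, takes a point from camera to world coordinates). Camera axes: x right, y up, looking along -z (the intrinsics and any distortion apply to the point x, -y, -z); pixel columns grow to the right and rows downward; lengths in m; the calibration is good to about 2 mm. The wrist camera is an equidistant fisheye: a pixel r from the principal point sees the ray r / f radians off the axis. A picture is of the moment at which its call begins. There is no depth.
- workorder.job_done(): hands the job in, once; it reports no verdict.
The state is a dict: "clock": time; "joints": joint angles; "joint_velocities": joint speeds; "joint_efforts": joint torques, N m; "ee_pos": TCP position; "tool_rot": TCP orientation; "ft_force": force on the tool from outside, world axes, zero at the start; "wrist_torque": the same for the moment, N m; "gripper_width": opening from 0.0 (shut) to 1.0 (fully open).
Only numpy, scipy, OpenCV 4.12 (cv2) and the standard library are available. Lean on these libraries where they do the work, as an engineer would, in place of code of your own. Each camera call takes 0.05 s, during which the arm holds its last target. There are 200 camera calls.

### The job

Take the blue razor off the cardboard parcel and lay it, without dropping it, in the blue cradle of the steriliser dock: flat in both notches, centred lengthwise, with its head overhanging the end away from the robot. Then turn the dock's selector dial from off until it clicks in with its pointer at the blue dot. Leave the other razors and the things on the counter where they are.

Things in the scene. Friction and masses are not known exactly. Their poses are not given: they have to be found in the camera images.
- razor_blue: blue safety razor, 157 mm long, lying flat: blue handle 13 x 13 mm from x=-70 to +55 mm, grey head 24 mm long, 44 mm wide, 13 mm high at x=+75 mm. Origin: on the underside, in mid-handle; x points to the head, z up; about 45 g, balancing near x=+15 mm. To be put away; it starts lying on the cardboard parcel.
- razor_blue_head (a point): centre of the blue razor's head
- bay_blue: blue cradle on the dock: 130 x 40 mm foot with two saddles 10 mm thick at x=-48 and x=+44 mm. Each has an open-topped notch 22 mm wide, floor 32 mm, tops of its cheeks 45 mm above the origin (centre of the foot's underside). x runs along the cradle; the razor's head belongs beyond the +x saddle, away from the robot. A razor lying right has its origin 32 mm above this one, axes parallel
- dock: white steriliser dock fixed to the counter, 200 x 390 x 30 mm, carrying three coloured cradles side by side (80 mm apart) and, at its +y end, the dial. Origin: on its underside; x away from the robot at yaw 0
- dial (a joint): angle (rad) of the detented selector dial about its upright axis: 0 = off (white dot), growing clockwise seen from above; it clicks into place at 0, 0.524, 1.047 and 1.571 (30 degrees apart) with stops just beyond the ends; about 0.1 N m takes it over a click
- dial_grip (a point): on the dial's axis, where to grip: the dial is a black bar grip 60 mm long, 16 mm thick, 36 mm high, on a round skirt of 68 mm diameter; this point lies 14 mm below the bar's top and 22 mm above the skirt. x points along the bar to its white-striped pointer end, z up
- dial_pointer (a point): the point on the dock's face that the dial's pointer end points at, 52 mm from the axis
- mark_blue: blue dot of 18 mm on the dock's dark panel, 52 mm from the dial's axis, at one of the three clicks after off. Origin: its centre
- mark_green: green dot, likewise, at another click
- mark_orange: orange dot, likewise, at another click
- parcel: flat cardboard parcel fixed to the counter, 240 x 170 x 50 mm, with a black and white label. Origin: centre of its underside
- bay_green: green cradle, like the blue one; holds the green razor
- bay_orange: orange cradle, like the blue one; empty
- razor_green: green safety razor, 157 mm long, lying flat: green handle 13 x 13 mm from x=-70 to +55 mm, grey head 24 mm long, 44 mm wide, 13 mm high at x=+75 mm. Origin: on the underside, in mid-handle; x points to the head, z up; about 45 g, balancing near x=+15 mm. Lies in the green cradle; not to be moved.
- razor_orange: orange safety razor, 157 mm long, lying flat: orange handle 13 x 13 mm from x=-70 to +55 mm, grey head 24 mm long, 44 mm wide, 13 mm high at x=+75 mm. Origin: on the underside, in mid-handle; x points to the head, z up; about 45 g, balancing near x=+15 mm. Lies on the counter; not to be moved.
- mug: blue ceramic mug with a handle, 76 mm wide, 95 mm high; bystander on the counter. Origin: centre of its underside
- jar: green glass jar with a white cap, 70 mm wide, 60 mm high; bystander on the counter. Origin: centre of its underside
- phone: black cordless phone, 150 x 50 x 22 mm, lying flat; bystander on the counter. Origin: centre of its underside
- plug: black rubber basin plug, 48 mm wide, 30 mm high; bystander on the counter. Origin: centre of its underside
Things that resemble listed ones, but are neither listed nor needed, are in the scene too. Leave any yellow look-alike of the razor_blue alone.

How it is judged:
By the outcome, as a careful person would: the job done as asked, in the order asked, and still so for the second after the job is handed in, with the robot touching nothing.
It also fails if it takes over 59 s, if anything falls off the work surface, if the arm or the gripper's body presses on something with over 40 N, if the wrist force passes 120 N, or if a joint passes its speed limit or range.

## Working session

There is one attempt and no reset: what is moved stays moved. The work goes in short steps, Python scripts to look and compute and a tool call to move; the robot and the scene stay as the last step left them, time stands still between calls to the robot, and variables do not carry over. Pictures are saved under pics/ and viewed, on a budget of 10 in all, crops included, one or two more only if the job needs it, and the job is handed in when it is done.

Besides the shell and the picture viewer there is one more tool, called after "Request:" as name(argument=value, ...) on one line, values as JSON. arm_command: Moves the arm, as the interface text tells. Scaled input: -1 to 1 covers 0.025 m each way for a shift and 8 degrees each way for a turn. Its arguments: {"type":"object","properties":{"motion":{"type":"string"},"grip_force":{"type":"number"}},"required":["motion"]}

```bash
mkdir -p pics; ls; python3 - <<'E'
from bench import readout, cams
import cv2,pickle
print(readout.state())
for n in("scene","side"):
    c=cams.capture(n); pickle.dump(c,open(f"pics/{n}0.pkl","wb"))
    cv2.imwrite(f"pics/{n}0.png",c["image"][:,:,::-1]); print(n,c["fx"],c["fy"],c["cx"],c["cy"],c["cam_to_world"],[k for k in c])
E
```

```text
pics
{'clock': 0.0, 'joints': array([-1.41950017e+00,  5.28442234e-01,  1.43389505e+00,  1.86646282e-06,
        1.18138204e+00, -1.78461478e-01]), 'joint_velocities': array([-0.00165608, -0.00118158,  0.00040466,  0.00077059, -0.00071325,
        0.00048984]), 'joint_efforts': array([ 3.61968969e-04, -4.40044963e+01, -1.76591206e+01,  6.35488098e-02,
        5.83729148e-02, -1.52021312e-04]), 'ee_pos': array([ 0.20232383, -0.59058052,  0.22158864]), 'tool_rot': array([ 9.86437753e-01,  1.64132352e-01,  1.53053874e-05, -1.06322595e-03]), 'ft_force': array([-0.21238697, -0.13164504,  0.18628145]), 'wrist_torque': array([-0.00427767, -0.02160543,  0.00605143]), 'gripper_width': 0.9990493803923232}
scene 608.697313295447 608.697313295447 321.104616787433 248.36571339119058 [[ 0.82677527 -0.41982875  0.37441484  0.9921286 ]
 [ 0.56220663  0.59403395 -0.57536717 -0.82644211]
 [ 0.01914055  0.68619785  0.72716308  1.00307745]
 [ 0.          0.          0.          1.        ]] ['image', 'fx', 'fy', 'cx', 'cy', 'cam_to_world']
side 502.86171516836157 502.86171516836157 322.5720436124989 240.3913729495717 [[-0.96342454  0.16969676 -0.20740339  0.30150081]
 [-0.26776091 -0.57831264  0.7706222   0.78539851]
 [ 0.01082809  0.79797086  0.60259875  0.75407979]
 [ 0.          0.          0.          1.        ]] ['image', 'fx', 'fy', 'cx', 'cy', 'cam_to_world']
```

View pics/scene0.png

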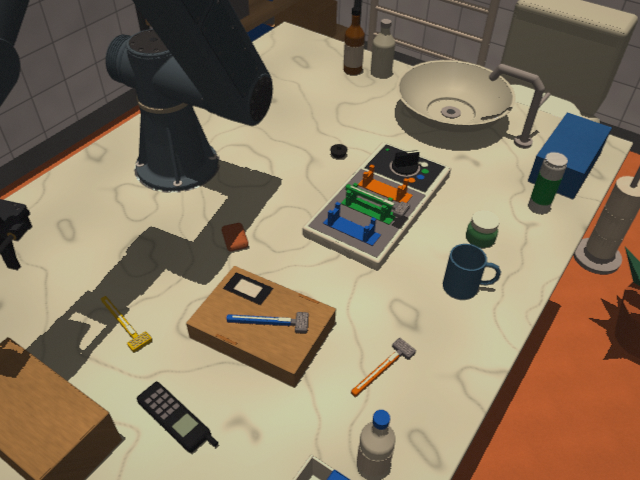

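View pics/side0.png

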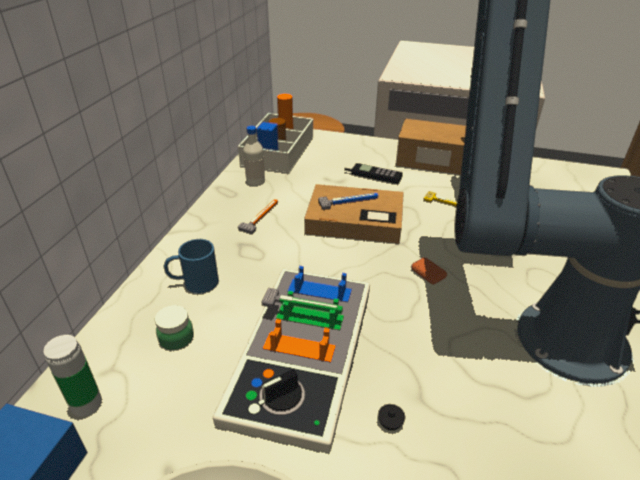

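Scene picture: blue razor on the parcel at (228,318)→(302,322). Possible confusions are the yellow look-alike at (128,325), the orange razor at (383,367) and the green razor in the dock at (375,203). The blue cradle is at (353,230) and the dial at (405,162). I choose the one at (265,320) and check it in enlarged crops.

```bash
python3 - <<'E'
import cv2,numpy as np
s=cv2.imread("pics/scene0.png");d=cv2.imread("pics/side0.png")
def crop(im,x,y,w,h,k): 
    o=cv2.resize(im[y:y+h,x:x+w],None,fx=k,fy=k,interpolation=cv2.INTER_CUBIC)
    for i in range(0,w,20): cv2.putText(o,str(x+i),(i*k,8),0,.3,(0,0,255),1); cv2.line(o,(i*k,10),(i*k,14),(0,0,255),1)
    for j in range(0,h,20): cv2.putText(o,str(y+j),(0,j*k+3),0,.3,(0,0,255),1)
    return o
a=crop(s,220,295,100,50,4);b=crop(s,320,180,100,75,4)
c=crop(d,310,180,80,40,5);e=crop(d,250,255,100,75,4)
f=crop(s,370,140,80,50,5);g=crop(d,230,360,100,60,4)
cv2.imwrite("pics/c1.png",np.vstack([np.hstack([a,c]),np.hstack([b,e])]))
h=np.zeros((250,800,3),np.uint8);h[:,:400]=f;h[:240,400:]=g
cv2.imwrite("pics/c2.png",h)
E
```

```text
(no output)
```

View pics/c1.png

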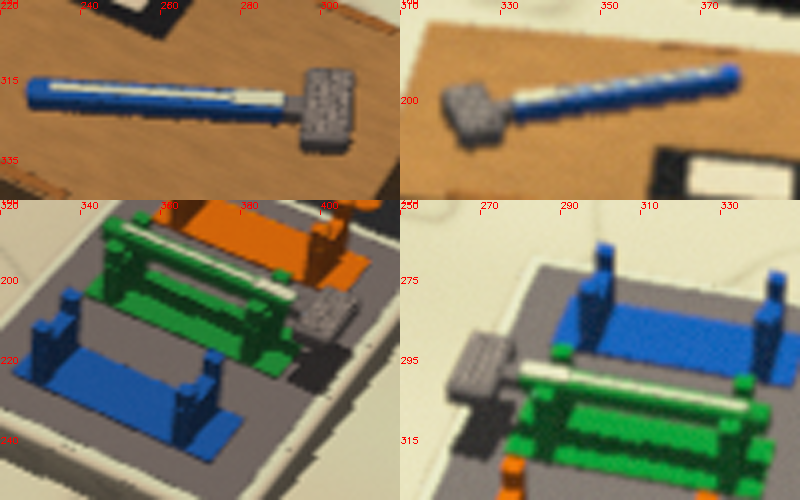

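View pics/c2.png

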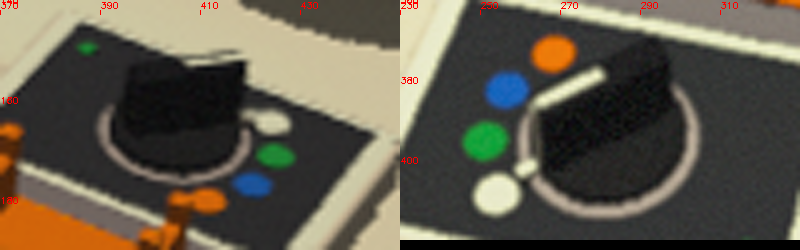

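Crops: the blue razor's handle top runs (227.5,316.5)→(290.8,319.3) in scene and (377,194)→(333,200) in side. Its head is the grey block at the +end. The blue cradle is empty. The dots run white, green, blue, orange clockwise, so blue is at 60° and the pointer is at white.

```bash
cat > h.py <<'E'
import pickle,numpy as np
C={n:pickle.load(open(f"pics/{n}0.pkl","rb")) for n in("scene","side")}
def hit(n,p,z,c=None):
    c=c or C[n]; M=c["cam_to_world"]
    d=M[:3,:3]@[(p[0]-c["cx"])/c["fx"],-(p[1]-c["cy"])/c["fy"],-1]
    return M[:3,3]+d*(z-M[2,3])/d[2]
def proj(c,P):
    M=c["cam_to_world"];q=M[:3,:3].T@(np.array(P)-M[:3,3])
    return c["cx"]-c["fx"]*q[0]/q[2], c["cy"]+c["fy"]*q[1]/q[2]
E
python3 - <<'E'
from h import *
np.set_printoptions(precision=4,suppress=True)
D={"raz":(.063,[(227.5,316.5),(290.75,319.25)],[(377,194),(333,200)]),
"bay(rear,front)":(.075,[(334.25,206.9),(369.9,221.4)],[(343.1,277.5),(299.6,270.9)]),
"dots w g b o":(.03,[(424.6,164.4),(425,171.2),(420.4,176.8),(411.6,180)],[(254.25,408.25),(251.25,395.25),(256.75,382.5),(268.25,373.25)])}
for k,(z,a,b) in D.items():
    A=np.array([hit("scene",p,z) for p in a]);B=np.array([hit("side",p,z) for p in b])
    print(k);print(A[:,:2],"\n",B[:,:2])
    for X in(A,B):
        v=X[-1]-X[0]; print("len",np.hypot(*v[:2]),"yaw",np.degrees(np.arctan2(v[1],v[0])))
    if k[0]=="d":
        from scipy.optimize import least_squares
        # center + yaw, dots at angle phi-30i
        def f(q,X): 
            t=q[2]-np.radians(30)*np.arange(4); return (X[:,:2]-q[:2]-.052*np.c_[np.cos(t),np.sin(t)]).ravel()
        for X in(A,B,(A+B)/2):
            r=least_squares(f,[X[:,0].mean()-.04,X[:,1].mean(),0.5],args=(X,));print(r.x,np.degrees(r.x[2]),r.cost**.5)
E
```

```text
raz
[[ 0.4626 -0.3343]
 [ 0.5654 -0.2701]] 
 [[ 0.457  -0.3314]
 [ 0.5596 -0.2707]]
len 0.12125512308344571 yaw 31.9507679379349
len 0.11919378206303194 yaw 30.591069947614006
bay(rear,front)
[[0.4665 0.0306]
 [0.556  0.0369]] 
 [[0.4613 0.0264]
 [0.5528 0.0315]]
len 0.08972348163472588 yaw 4.023680521396328
len 0.0916718501310892 yaw 3.2022233103345674
dots w g b o
[[0.541  0.3378]
 [0.5544 0.3143]
 [0.5552 0.2881]
 [0.5431 0.2645]] 
 [[0.5358 0.3352]
 [0.5501 0.3129]
 [0.5508 0.286 ]
 [0.5385 0.2619]]
len 0.07334194352591003 yaw -88.30208548276728
len 0.07331719736782101 yaw -87.87537295249831
[0.5049 0.3    0.8136] 46.614751441937194 0.0007001575203500189
[0.5003 0.2974 0.8227] 47.13757887195216 0.00036575799552050823
[0.5026 0.2987 0.8182] 46.87688287719289 0.0003909357657268208
```

Request:
arm_command(motion="0.5 -0.2 0 0 0 0 1;0.96 -0.42 0 0 0 0 1;0.96 -0.42 0 0 0 0 1;0.96 -0.42 0 0 0 0 1;0.96 -0.42 0 0 0 0 1;0.96 -0.42 0 0 0 0 1;0.96 -0.42 0 0 0 0 1;0.96 -0.42 0 0 0 0 1;0.96 -0.42 0 0 0 0 1;0.96 -0.42 0 0 0 0 1")

```text
clock: 1.35
ee_pos: [0.3878, -0.4204, 0.2226]
tool_rot: [0.986, 0.165, 0.0, -0.0]
ft_force: [0.6, 0.4, 0.1]
gripper_width: 1.001
```

Request:
arm_command(motion="0.96 -0.42 0 0 0 0 1;0.96 -0.42 0 0 0 0 1;0.96 -0.42 0 0 0 0 1;0.96 -0.42 0 0 0 0 1;0.96 -0.42 0 0 0 0 1;0.96 -0.42 0 0 0 0 1;0.96 -0.42 0 0 0 0 1;0.5 -0.2 0 0 0 -0.5 1;0 0 0 0 0 -0.5 1;0 0 0 0 0 -0.5 1")

```text
clock: 2.6
ee_pos: [0.5321, -0.2877, 0.2225]
tool_rot: [0.963, 0.268, -0.0, -0.001]
ft_force: [0.3, -0.1, 0.2]
gripper_width: 0.999
```

```bash
python3 - <<'E'
from bench import readout, cams
import cv2,pickle,numpy as np
s=readout.state();print(s["clock"],s["ee_pos"],s["tool_rot"],s["ft_force"])
c=cams.capture("wrist"); pickle.dump((c,s),open("pics/w1.pkl","wb"))
print(c["fx"],c["cx"],c["cy"],c["cam_to_world"])
cv2.imwrite("pics/w1.png",c["image"][:,:,::-1])
E
```

```text
2.6 [ 0.53207526 -0.28770673  0.2225007 ] [ 9.63283424e-01  2.68485959e-01 -9.62414751e-05 -5.70209715e-04] [ 0.31711924 -0.13112536  0.23719523]
371.64829954431775 320.7934396086183 233.58733606236157 [[ 0.51695433  0.82112888  0.24187927  0.5972786 ]
 [-0.85601222  0.49626289  0.14479719 -0.24766993]
 [-0.00113856 -0.28190515  0.9594416   0.38536093]
 [ 0.          0.          0.          1.        ]]
```

View pics/w1.png

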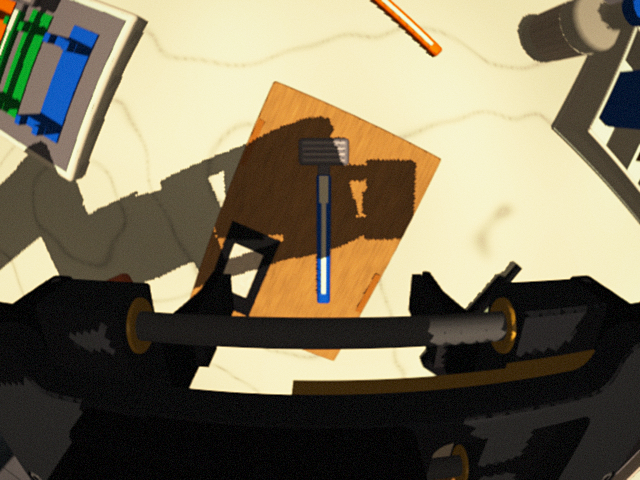

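Wrist picture: the blue razor is nearly vertical in the image. Handle tail at (323,301), handle front at (323,173), head centre at (325,151).

```bash
cat >> h.py <<'E'
def whit(c,p,z):
    M=c["cam_to_world"];u=(p[0]-c["cx"])/c["fx"];v=(p[1]-c["cy"])/c["fy"]
    t=np.hypot(u,v);k=np.sin(t)/t
    d=M[:3,:3]@[u*k,-v*k,-np.cos(t)]
    return M[:3,3]+d*(z-M[2,3])/d[2]
def yaw(q):
    from scipy.spatial.transform import Rotation as R
    a=R.from_quat(q).as_matrix(); return np.arctan2(a[1,0],a[0,0])
def rows(s,target,yawdeg):
    e=s["ee_pos"];t=yaw(s["tool_rot"]);d=np.array(target)-e
    x=d[0]*np.cos(t)+d[1]*np.sin(t); y=d[0]*np.sin(t)-d[1]*np.cos(t)
    print("units x,y,z:",np.round(np.array([x,y,-d[2]])/.025,2),"turn first-none, tz units:",round(-(yawdeg-np.degrees(t))/8,2),"yaw now",round(np.degrees(t),2))
E
python3 - <<'E'
from h import *
c,s=pickle.load(open("pics/w1.pkl","rb"))
a=whit(c,(323,300),.063);b=whit(c,(323,173),.063);h=whit(c,(325,151),.063)
v=b-a;print(a,b,h,np.hypot(*v[:2]),np.degrees(np.arctan2(v[1],v[0])))
u=v/np.linalg.norm(v);o=(a+b)/2+u*.0075;print("origin",o)
rows(s,[*(o+.012*u)[:2],.2225],np.degrees(np.arctan2(v[1],v[0])))
for p,z in [((97,33),.035),((68,23),.035),((35,135),.035)]: print(whit(c,p,z))
print(np.degrees(yaw(s["tool_rot"])))
E
```

```text
[ 0.45993114 -0.33267421  0.063     ] [ 0.564037   -0.26955897  0.063     ] [ 0.58140343 -0.26106445  0.063     ] 0.12174384857050898 31.22676694695926
origin [ 0.51839749 -0.29722839  0.063     ]
units x,y,z: [-0.19  0.04  0.  ] turn first-none, tz units: -0.01 yaw now 31.15
[0.57574968 0.01608071 0.035     ]
[0.57204664 0.06370768 0.035     ]
[0.43942811 0.04519907 0.035     ]
31.148386212805388
```

Request:
arm_command(motion="-0.19 0 0.9 0 0 0 0.2;0 0 1 0 0 0 0.2;0 0 1 0 0 0 0.2;0 0 1 0 0 0 0.2;0 0 1 0 0 0 0.2;0 0 1 0 0 0 0.2;0 0 0.6 0 0 0 0.2;0 0 0.3 0 0 0 0.2;0 0 0 0 0 0 0.2", grip_force=20)

```text
clock: 3.78
ee_pos: [0.5278, -0.2925, 0.0525]
tool_rot: [0.964, 0.266, -0.0, -0.0]
ft_force: [0.2, -0.1, 0.1]
gripper_width: 0.602
```

Request:
arm_command(motion="0 0 0.03 0 0 0 0.2;0 0 0 0 0 0 -1;0 0 0 0 0 0 -1;0 0 0 0 0 0 -1;0 0 0 0 0 0 -1;0 0 0 0 0 0 -1", grip_force=20)

```text
clock: 4.53
ee_pos: [0.5277, -0.2929, 0.0518]
tool_rot: [0.964, 0.266, -0.0, -0.0]
ft_force: [0.1, 0.1, 0.5]
gripper_width: 0.149
```

Request:
arm_command(motion="0 0 -0.2 0 0 0 -1;0 0 -0.6 0 0 0 -1;0 0 -1 0 0 0 -1;0 0 -1 0 0 0 -1;0 0 -1 0 0 0 -1;0 0 -1 0 0 0 -1;0 0 0 0 0 0 -1")

```text
clock: 5.4
ee_pos: [0.5291, -0.294, 0.1748]
tool_rot: [0.964, 0.266, 0.002, 0.003]
ft_force: [0.3, -1.1, -0.4]
gripper_width: 0.146
```

```bash
python3 - <<'E'
from bench import readout, cams
import cv2,pickle,numpy as np
s=readout.state();print(s["clock"],s["ee_pos"],s["tool_rot"],s["gripper_width"])
ims=[]
for n in("wrist","side"):
    c=cams.capture(n);pickle.dump((c,s),open(f"pics/{n}2.pkl","wb"));ims.append(c["image"][:,:,::-1])
a=cv2.resize(ims[0][40:340,200:450],None,fx=1.6,fy=1.6)
b=cv2.resize(ims[1][100:250,270:470],None,fx=2,fy=2)
o=np.zeros((480,800,3),np.uint8);o[:,:400]=a;o[:300,400:]=b
cv2.imwrite("pics/g2.png",o)
E
```

```text
5.4 [ 0.52911776 -0.29396141  0.17483089] [0.96385431 0.26641069 0.00183782 0.00261263] 0.14641735833072994
```

View pics/g2.png

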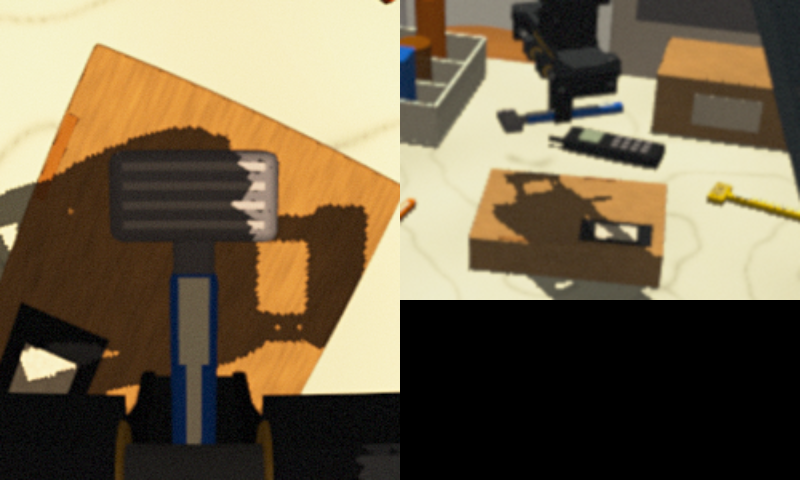

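Request:
arm_command(motion="0.2 -0.45 0 0 0 0 -1;0.4 -0.9 0 0 0 0 -1;0.4 -0.9 0 0 0 0 -1;0.4 -0.9 0 0 0 0 -1;0.4 -0.9 0 0 0 0 -1;0.4 -0.9 0 0 0 0 -1;0.4 -0.9 0 0 0 0 -1;0.4 -0.9 0 0 0 0 -1;0.4 -0.9 0 0 0 0 -1;0.2 -0.45 0 0 0 0 -1")

```text
clock: 6.75
ee_pos: [0.5003, -0.071, 0.1719]
tool_rot: [0.964, 0.267, -0.0, -0.0]
ft_force: [0.2, -0.5, -0.4]
gripper_width: 0.143
```

Request:
arm_command(motion="0 0 0 0 0 0.5 -1;0 0 0 0 0 0.9 -1;0 0 0 0 0 0.9 -1;0 0 0 0 0 0.8 -1;0 0 0 0 0 0.4 -1;0 0 0 0 0 0 -1")

```text
clock: 7.5
ee_pos: [0.5011, -0.0729, 0.1719]
tool_rot: [1.0, 0.026, 0.0, 0.0]
ft_force: [-0.0, 0.8, -0.6]
gripper_width: 0.144
```

```bash
python3 - <<'E'
from bench import readout, cams
import cv2,pickle,numpy as np
from h import *
c,s=pickle.load(open("pics/wrist2.pkl","rb"))
for p in((320.6,211.9),(321.9,161.9)):
    P=whit(c,p,.186);t=yaw(s["tool_rot"]);d=P-s["ee_pos"];print("rel tool x,y",d[0]*np.cos(t)+d[1]*np.sin(t),d[0]*np.sin(t)-d[1]*np.cos(t))
s=readout.state();print(s["clock"],s["ee_pos"],np.degrees(yaw(s["tool_rot"])),s["gripper_width"])
c=cams.capture("wrist");pickle.dump((c,s),open("pics/wrist3.pkl","wb"))
im=c["image"][:,:,::-1].copy();cv2.imwrite("pics/w3full.png",im)
o=im[0:360,0:400]
cv2.imwrite("pics/w3.png",cv2.resize(o,None,fx=1.66,fy=1.66,interpolation=cv2.INTER_CUBIC))
E
```

```text
rel tool x,y 0.04136220198618505 -0.0008967875965450386
rel tool x,y 0.06234376077679508 -0.00035576532522861234
7.5 [ 0.50108056 -0.07289576  0.17186533] 2.930666458940778 0.14425915530656722
```

View pics/w3.png

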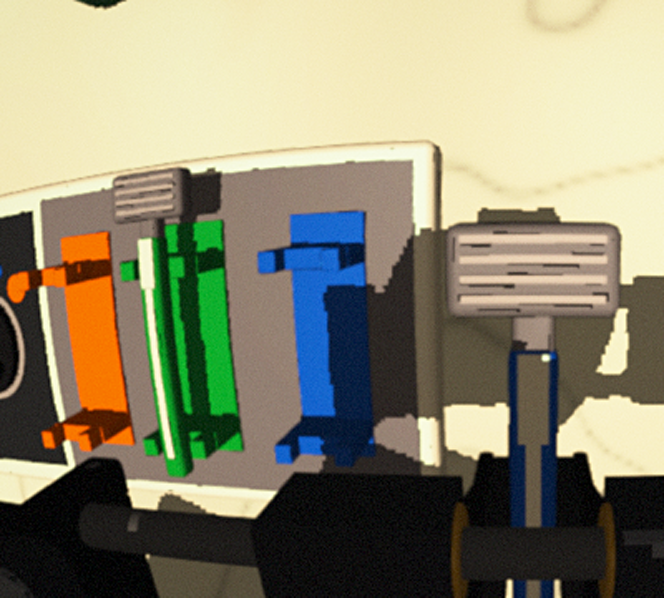

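Wrist picture: the razor is held straight along the tool. The blue cradle's foot corners are at crop (291,214), (364,211) and (374,457), with the front-left cheek top near (270,260).

```bash
python3 - <<'E'
from h import *
np.set_printoptions(precision=4,suppress=True)
c,s=pickle.load(open("pics/wrist3.pkl","rb"))
w=lambda x,y,z: whit(c,(x/1.66,y/1.66),z)
for z in(.034,.038):
    a,b,d=w(291,214,z),w(364,211,z),w(374,457,z)
    v=b-d
    print(z,a,b,d,"w",np.linalg.norm(a-b),"l",np.linalg.norm(v),"yaw",np.degrees(np.arctan2(v[1],v[0])))
    u=v/np.linalg.norm(v);n=np.array([-u[1],u[0],0]);print("ctr",(b+d)/2+n*.02)
# foot corners from fixed views at z=.034
S=lambda X,Y:hit("scene",(320+X/4,180+(Y-200)/4),.034)
T=lambda X,Y:hit("side",(250+(X-400)/4,255+(Y-200)/4),.034)
A=[S(13,375),S(210,462),S(243,415)];B=[T(551,347),T(570,297),T(793,386)]
print("scene rr,fr,fl",*A);print("side fl, fr, rl",*B)
print(np.array([S(13,375)+S(243,415)])/2,(T(570,297)+T(793,386))/2)
# dock far/near corner long edge in wrist (right rim end), z=.03
E
```

```text
0.034 [0.5744 0.0534 0.034 ] [0.5755 0.0142 0.034 ] [0.4458 0.0102 0.034 ] w 0.0392143272493842 l 0.12974548680881742 yaw 1.760259835281873
ctr [0.51   0.0322 0.034 ]
0.038 [0.5744 0.0518 0.038 ] [0.5755 0.0131 0.038 ] [0.4475 0.0092 0.038 ] w 0.03869276775633782 l 0.12801984225307342 yaw 1.7602598352818712
ctr [0.5109 0.0311 0.038 ]
scene rr,fr,fl [0.4538 0.0069 0.034 ] [0.5808 0.0129 0.034 ] [0.5772 0.055  0.034 ]
side fl, fr, rl [0.5715 0.0567 0.034 ] [0.5743 0.0166 0.034 ] [0.4432 0.0499 0.034 ]
[[0.5155 0.0309 0.034 ]] [0.5088 0.0332 0.034 ]
```

Request:
arm_command(motion="0.15 -0.57 0 0 0 0.08 -1;0.2 -0.8 0 0 0 0 -1;0.2 -0.8 0 0 0 0 -1;0.2 -0.8 0 0 0 0 -1;0.2 -0.8 0 0 0 0 -1;0.14 -0.4 0 0 0 0 -1;0 0 0.6 0 0 0 -1;0 0 0.9 0 0 0 -1;0 0 0.9 0 0 0 -1;0 0 0.5 0 0 0 -1")

```text
clock: 8.8
ee_pos: [0.5227, 0.0318, 0.0974]
tool_rot: [1.0, 0.019, -0.002, -0.0]
ft_force: [-0.4, -0.2, -1.0]
gripper_width: 0.147
```

```bash
python3 - <<'E'
from bench import readout, cams
import cv2,pickle,numpy as np
from h import *
s=readout.state();print(s["clock"],s["ee_pos"],np.degrees(yaw(s["tool_rot"])),s["tool_rot"],s["gripper_width"])
rows(s,[.523,.0325,.0638],2.3)
im=[]
for n in("wrist","side","scene"):
    c=cams.capture(n);pickle.dump((c,s),open(f"pics/{n}4.pkl","wb"));im.append(c["image"][:,:,::-1])
o=np.zeros((600,800,3),np.uint8)
o[:300,:400]=cv2.resize(im[0][120:270,220:420],None,fx=2,fy=2,interpolation=cv2.INTER_CUBIC)
o[:300,400:]=cv2.resize(im[1][230:330,250:350],(400,400),interpolation=cv2.INTER_CUBIC)[:300]
o[300:,:400]=cv2.resize(im[2][170:245,315:415],(400,300),interpolation=cv2.INTER_CUBIC)
cv2.imwrite("pics/p4.png",o)
E
```

```text
8.8 [0.52271944 0.03177591 0.09738779] 2.2172919481085094 [ 9.99811633e-01  1.93480311e-02 -1.52686221e-03 -1.41949258e-04] 0.14673810851643182
units x,y,z: [ 0.01 -0.03  1.34] turn first-none, tz units: -0.01 yaw now 2.22
```

View pics/p4.png

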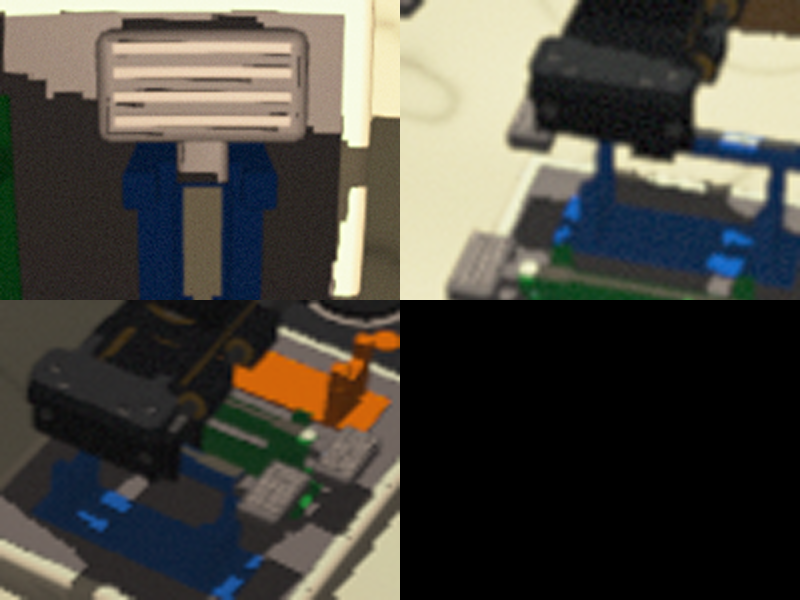

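The wrist tile shows the razor centred over the front saddle: saddle 124–277, neck centre 202. I'll descend.

Request:
arm_command(motion="0 0 0.3 0 0 0 -1;0 -0.02 0.35 0 0 0 -1;0 0 0.3 0 0 0 -1;0 0 0.2 0 0 0 -1;0 0 0.1 0 0 0 -1;0 0 0 0 0 0 -1")

```text
clock: 9.7
ee_pos: [0.5238, 0.0329, 0.0679]
tool_rot: [1.0, 0.02, -0.0, -0.0]
ft_force: [0.3, -0.0, -0.9]
gripper_width: 0.147
```

Request:
arm_command(motion="0 0 0.08 0 0 0 -1;0 0 0.06 0 0 0 -1;0 0 0.03 0 0 0 -1;0 0 0 0 0 0 -1;0 0 0 0 0 0 -1")

```text
clock: 10.32
ee_pos: [0.5239, 0.0329, 0.0638]
tool_rot: [1.0, 0.02, 0.0, -0.0]
ft_force: [0.3, 0.2, -1.1]
gripper_width: 0.145
```

Request:
arm_command(motion="0 0 0.02 0 0 0 -1;0 0 0.02 0 0 0 -1;0 0 0 0 0 0 -1")

```text
clock: 10.7
ee_pos: [0.5239, 0.0329, 0.0637]
tool_rot: [1.0, 0.02, 0.0, 0.0]
ft_force: [-0.8, 0.2, 6.1]
gripper_width: 0.144
```

Contact at 6 N: it's seated. Now I'll release gently and lift straight up.

Request:
arm_command(motion="0 0 -0.02 0 0 0 -1;0 0 0 0 0 0 -0.5;0 0 0 0 0 0 -0.35;0 0 0 0 0 0 -0.35;0 0 -0.4 0 0 0 -0.35;0 0 -0.8 0 0 0 -0.35;0 0 -1 0 0 0 -0.35;0 0 -1 0 0 0 -0.2;0 0 -1 0 0 0 0;0 0 -0.5 0 0 0 0")

```text
clock: 11.95
ee_pos: [0.5245, 0.0328, 0.1827]
tool_rot: [1.0, 0.02, 0.001, 0.0]
ft_force: [-0.9, -0.9, 0.1]
gripper_width: 0.481
```

```bash
python3 - <<'E'
from bench import readout, cams
import cv2,pickle,numpy as np
from h import *
s=readout.state();print(s["clock"],s["ee_pos"],np.degrees(yaw(s["tool_rot"])),s["gripper_width"])
im=[]
for n in("wrist","side"):
    c=cams.capture(n);pickle.dump((c,s),open(f"pics/{n}5.pkl","wb"));im.append(c["image"][:,:,::-1])
o=np.zeros((400,800,3),np.uint8)
o[:,:400]=cv2.resize(im[0][100:300,200:400],None,fx=2,fy=2,interpolation=cv2.INTER_CUBIC)
o[:,400:]=cv2.resize(im[1][240:340,250:350],(400,400),interpolation=cv2.INTER_CUBIC)
cv2.imwrite("pics/p5.png",o)
E
```

```text
11.95 [0.52454172 0.03281692 0.18266737] 2.2598701523809193 0.4811062715865834
```

View pics/p5.png

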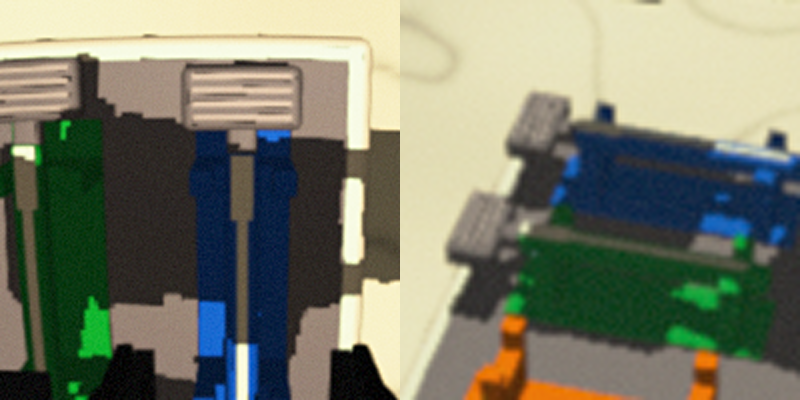

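Razor lies in both notches with its head overhanging. I'll check the lengthwise position numerically, and plan the dial move.

```bash
python3 - <<'E'
from h import *
np.set_printoptions(precision=4,suppress=True)
c,s=pickle.load(open("pics/wrist5.pkl","rb"))
w=lambda x,y,z: whit(c,(200+x/2,100+y/2),z)
print("head mid",w(242,97,.075),"front",w(242,66,.075),"back",w(242,129,.075),"handle front",w(242,153,.075),"stripe",w(242,340,.075))
print("saddle front edge top",w(198,160,.075),w(290,158,.075),"back",w(192,195,.075))
print("foot front",w(272,128,.034))
c2=pickle.load(open("pics/side5.pkl","rb"))[0]
print("side head top mid",hit("side",(250+(543-400)/4,240+112/4),.075,c2))
rows(s,[.5026,.2987,.1825],47.0)
rows(s,[.5026,.2987,.1825],2.26)
E
```

```text
head mid [0.5857 0.0352 0.075 ] front [0.597  0.0357 0.075 ] back [0.5739 0.0348 0.075 ] handle front [0.5651 0.0344 0.075 ] stripe [0.4919 0.0316 0.075 ]
saddle front edge top [0.5619 0.0505 0.075 ] [0.564  0.0168 0.075 ] back [0.5487 0.0523 0.075 ]
foot front [0.5709 0.022  0.034 ]
side head top mid [0.5834 0.0307 0.075 ]
units x,y,z: [ -0.46 -10.66   0.01] turn first-none, tz units: -5.59 yaw now 2.26
units x,y,z: [ -0.46 -10.66   0.01] turn first-none, tz units: -0.0 yaw now 2.26
```

```bash
python3 - <<'E'
from h import *
np.set_printoptions(precision=1,suppress=True)
A=np.array([.5026,.2987]);t=np.radians(46.9);u=np.array([np.cos(t),np.sin(t)]);n=np.array([-u[1],u[0]])
# per-camera axis offsets from dot fits
off={"scene":np.array([.5049,.3000]),"side":np.array([.5003,.2974])}
for z in(.068,.072,.076,.08,.084):
    for k in("scene","side"):
        q=[]
        for a,b in((30,8),(30,-8),(-30,8),(-30,-8)):
            p=off[k]+u*a/1e3+n*b/1e3; x,y=proj(C[k],[*p,z]); q.append(((x-370)*5,(y-140)*5) if k=="scene" else ((x-230)*4+400,(y-360)*4))
        print(z,k,np.array(q).tolist() and np.round(q).astype(int).tolist())
E
```

```text
0.068 scene [[236, 57], [246, 77], [121, 72], [131, 92]]
0.068 side [[548, 128], [531, 99], [678, 65], [659, 39]]
0.072 scene [[237, 51], [248, 70], [122, 65], [132, 85]]
0.072 side [[548, 122], [530, 93], [678, 59], [659, 32]]
0.076 scene [[238, 44], [249, 64], [123, 59], [133, 79]]
0.076 side [[547, 115], [530, 87], [678, 53], [659, 26]]
0.08 scene [[239, 38], [250, 57], [124, 52], [134, 72]]
0.08 side [[547, 109], [529, 81], [677, 47], [659, 20]]
0.084 scene [[240, 31], [251, 51], [125, 46], [135, 66]]
0.084 side [[546, 103], [528, 75], [677, 41], [658, 14]]
```

Request:
arm_command(motion="0 -0.6 -0.2 0 0 -0.5 1;-0.4 -0.95 0 0 0 -0.3 1")

```text
clock: 12.3
ee_pos: [0.5112, 0.0703, 0.1852]
tool_rot: [0.997, 0.076, 0.0, 0.0]
ft_force: [-0.4, -0.3, 0.7]
gripper_width: 0.644
```

Request:
arm_command(motion="0 0 0 0 0 -0.8 1;0 0 0 0 0 -0.8 1;0 0 0 0 0 -0.8 1;0 0 0 0 0 -0.8 1;0 0 0 0 0 -0.8 1;0 0 0 0 0 -0.79 1;0.3 -0.5 0 0 0 0 1;0.48 -0.86 0 0 0 0 1;0.48 -0.86 0 0 0 0 1;0.48 -0.86 0 0 0 0 1")

```text
clock: 13.55
ee_pos: [0.4829, 0.1562, 0.1852]
tool_rot: [0.918, 0.398, -0.001, -0.0]
ft_force: [0.5, 0.4, -0.5]
gripper_width: 1.0
```

Request:
arm_command(motion="0.48 -0.86 0 0 0 0 1;0.48 -0.86 0 0 0 0 1;0.48 -0.86 0 0 0 0 1;0.48 -0.84 0 0 0 0 1;0 0 0 0 0 0 1")

```text
clock: 14.18
ee_pos: [0.4528, 0.2498, 0.1852]
tool_rot: [0.917, 0.399, -0.001, -0.0]
ft_force: [0.1, -0.7, -0.1]
gripper_width: 0.999
```

```bash
python3 - <<'E'
from bench import readout, cams
import cv2,pickle,numpy as np
from h import *
s=readout.state();print(s["clock"],s["ee_pos"],np.degrees(yaw(s["tool_rot"])),s["gripper_width"])
c=cams.capture("wrist");pickle.dump((c,s),open("pics/wrist6.pkl","wb"))
cv2.imwrite("pics/w6.png",cv2.resize(c["image"][100:340,160:480,::-1],None,fx=2.5,fy=2.5,interpolation=cv2.INTER_CUBIC))
E
```

```text
14.175 [0.45279812 0.24978485 0.18523004] 47.06517561519512 0.9989543050138475
```

View pics/w6.png

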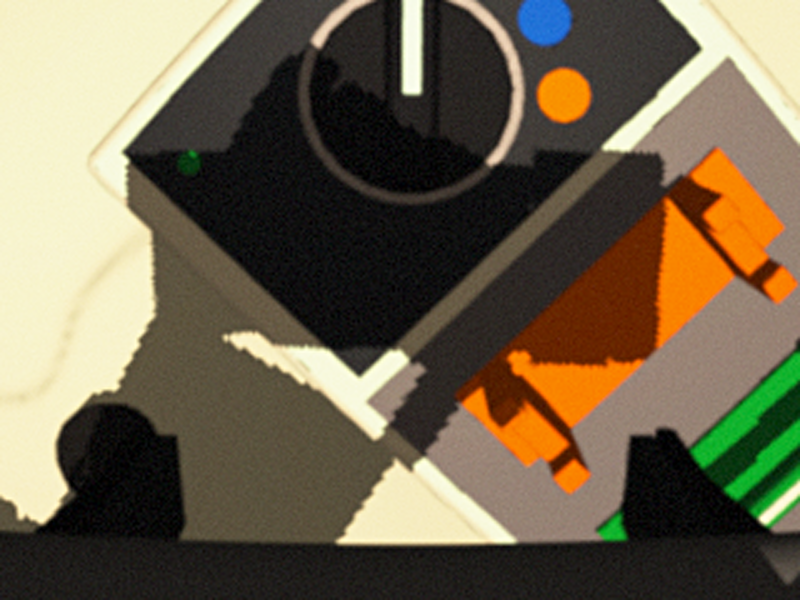

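The bar is vertical at crop x≈411, so it lines up with the tool. Blue dot at (545,20), orange at (564,96), ring 300–523.

```bash
python3 - <<'E'
from h import *
np.set_printoptions(precision=4,suppress=True)
c,s=pickle.load(open("pics/wrist6.pkl","rb"))
w=lambda x,y,z: whit(c,(160+x/2.5,100+y/2.5),z)
b,o=w(545,20,.03),w(564,96,.03);t=yaw(s["tool_rot"]);print(b,o,np.linalg.norm(b-o),.052*2*np.sin(np.radians(15)))
for P,k in((b,60),(o,90)):
    a=np.radians(46.9-k);print("ctr from dot",P[:2]-.052*np.array([np.cos(a),np.sin(a)]))
l,r=w(300,92,.032),w(523,92,.032);print("ring",l,r,(l+r)/2,np.linalg.norm(l-r)); print("bottom",w(411,203,.032))
for z in(.070,.075,.08): print("bar width",np.linalg.norm(w(385,80,z)-w(437,80,z)),w(411,80,z))
rows(s,[.5026,.2987,.185],47)
E
```

```text
[0.5514 0.2863 0.03  ] [0.5388 0.2625 0.03  ] 0.026951706049350724 0.026917180690662155
ctr from dot [0.5008 0.2981]
ctr from dot [0.5008 0.2981]
ring [0.4737 0.3244 0.032 ] [0.5289 0.2732 0.032 ] [0.5013 0.2988 0.032 ] 0.07536617712174519
bottom [0.475  0.2708 0.032 ]
bar width 0.015371543222133549 [0.5038 0.3023 0.07  ]
bar width 0.015095064904296827 [0.5038 0.3023 0.075 ]
bar width 0.014818586586460228 [0.5038 0.3024 0.08  ]
units x,y,z: [2.79 0.13 0.01] turn first-none, tz units: 0.01 yaw now 47.07
```

Request:
arm_command(motion="0.6 0.05 0 0 0 0 0.1;0.9 0.05 0 0 0 0 0.1;0.85 0 0 0 0 0 0.1;0.4 0 0.5 0 0 0 0.1;0 0 1 0 0 0 0.1;0 0 1 0 0 0 0.1;0 0 1 0 0 0 0.1;0 0 1 0 0 0 0.1;0 0 0.5 0 0 0 0.1;0 0 0 0 0 0 0.1", grip_force=20)

```text
clock: 15.48
ee_pos: [0.5025, 0.2962, 0.0596]
tool_rot: [0.917, 0.398, -0.001, -0.0]
ft_force: [0.1, 0.5, -0.3]
gripper_width: 0.547
```

Request:
arm_command(motion="0.04 -0.09 0.3 0 0 0 0.1;0 0 0.2 0 0 0 0.1;0 0 0 0 0 0 -1;0 0 0 0 0 0 -1;0 0 0 0 0 0 -1;0 0 0 0 0 0 -1;0 0 0 0 0 0 -1", grip_force=25)

```text
clock: 16.35
ee_pos: [0.502, 0.2992, 0.0485]
tool_rot: [0.917, 0.398, 0.0, -0.0]
ft_force: [-1.3, 0.4, 1.7]
gripper_width: 0.183
```

Request:
arm_command(motion="0 0 0 0 0 0.5 -1;0 0 0 0 0 0.9 -1;0 0 0 0 0 0.9 -1;0 0 0 0 0 0.9 -1;0 0 0 0 0 0.9 -1;0 0 0 0 0 0.9 -1;0 0 0 0 0 0.9 -1;0 0 0 0 0 0.9 -1;0 0 0 0 0 0.7 -1;0 0 0 0 0 0 -1")

```text
clock: 17.6
ee_pos: [0.5021, 0.2989, 0.0485]
tool_rot: [0.994, -0.113, -0.0, 0.0]
ft_force: [-0.3, -0.5, 2.7]
gripper_width: 0.183
```

```bash
python3 - <<'E'
from bench import readout
from h import *
s=readout.state();print(s["ee_pos"],np.degrees(yaw(s["tool_rot"])),s["wrist_torque"],s["ft_force"],s["gripper_width"])
E
```

```text
[0.50210156 0.29886281 0.04851904] -12.94838913861266 [ 0.00836269  0.17552433 -0.04916152] [-0.26317952 -0.52429559  2.66956772] 0.18304822480765143
```

Request:
arm_command(motion="0 0 0 0 0 0 -0.2;0 0 0 0 0 0 0.1;0 0 0 0 0 0 0.1;0 0 -0.5 0 0 0 0.1;0 0 -1 0 0 0 0.1;0 0 -1 0 0 0 0.1;0 0 -1 0 0 0 0.1;0 0 -1 0 0 0 0.1;0 0 -1 0 0 0 0.1;-0.8 0 0 0 0 0 0.1")

```text
clock: 18.85
ee_pos: [0.4849, 0.3041, 0.1885]
tool_rot: [0.993, -0.114, 0.003, -0.002]
ft_force: [-0.3, 0.3, -1.0]
gripper_width: 0.546
```

Request:
arm_command(motion="-1 0 0 0 0 0 0.1;-1 0 0 0 0 0 0.1;-0.8 0 0 0 0 0 0.1;0 0 0 0 0 0 0.1")

```text
clock: 19.35
ee_pos: [0.4119, 0.3193, 0.1853]
tool_rot: [0.994, -0.112, -0.001, 0.001]
ft_force: [0.6, -0.1, -0.3]
gripper_width: 0.552
```

```bash
python3 - <<'E'
from bench import readout, cams
import cv2,pickle,numpy as np
from h import *
s=readout.state();print(s["clock"],s["ee_pos"],np.degrees(yaw(s["tool_rot"])),s["ft_force"])
im=[]
for n in("wrist","scene"):
    c=cams.capture(n);pickle.dump((c,s),open(f"pics/{n}7.pkl","wb"));im.append(c["image"][:,:,::-1])
o=np.zeros((400,800,3),np.uint8)
o[:,:400]=cv2.resize(im[0][100:300,220:420],None,fx=2,fy=2,interpolation=cv2.INTER_CUBIC)
o[:,400:]=cv2.resize(im[1][120:270,300:450],(400,400),interpolation=cv2.INTER_CUBIC)
cv2.imwrite("pics/p7.png",o)
E
```

```text
19.35 [0.41187877 0.31930964 0.18530678] -12.907898013822805 [ 0.63534383 -0.10558234 -0.30995576]
```

View pics/p7.png

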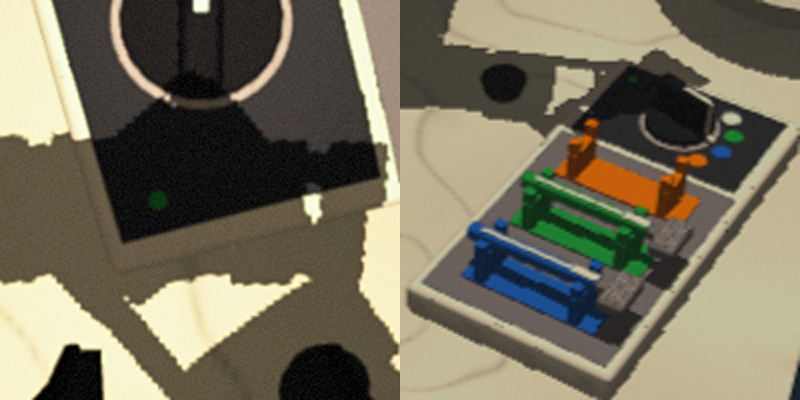

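```bash
python3 -c "
from bench import workorder
print(workorder.job_done())"
```

```text
the job is handed in; nothing more can be done
None
```

I laid the blue razor in the blue cradle and then turned the dial 60° clockwise from off to the blue dot. I handed the job in at about 19.5 s with the gripper clear of everything.

**Razor:**
- It rests in both notches with its head overhanging the end away from the robot, the same way as the green one.
- It touched down at about 6 N before I released it.
- The head measured at x ≈ 0.586 m, against 0.586 m expected, so it is centred to about 2 mm. That is as good as the camera calibration allows.

**Dial:**
- The gripper turned from 47.1° to −12.9°.
- After release the bar still lay along −13°, which is the direction of the blue dot.
- I judged the click from the angle and the low torque left on the wrist (about 0.05 N m). There was no direct reading of the dial, and the last wrist picture cut off the dot itself.

**Disagreements:**
- The two fixed cameras differed by about 5 mm in x. I averaged them and confirmed with the wrist camera.
- The cradle's yaw read between 1.8° and 4.0° in different views, and I used 2.3°.
- A last measurement of the cradle's foot edge put it about 5 mm nearer the robot than the others did. I took it as noise, because the razor partly covered that edge.

I used 10 pictures. The green razor looks undisturbed in the last picture. I never reached near the orange razor or the counter items, and did not re-check them all by picture.

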